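# Pass the ruler through the desk screen's window

## Task

Pull the wooden ruler up out of the slot of the desk stand and pass it lower end first, tilted so that it fits, through the window in the blue desk screen, for the colleague at the left-hand desk to take. Keep the gripper on the right-hand side, where the stand is, and finish while holding the ruler motionless there, with more than half of its length beyond the screen and the ruler clear of the screen, the desk and everything else. Do not push hard against the screen and leave the other things on the desk where they are.

Things in the scene. Friction and masses are not known exactly. Their poses are not given: they have to be found in the camera images.
- ruler: flat wooden ruler, 300 mm long, 30 mm wide, 8 mm thick, about 60 g, at the start standing on end in the slot of the desk stand, its upper end about 308 mm above the desk and the upper 213 mm free to grip. Origin at the centre of its lower end; own z runs up its length, own x is its thickness (8 mm), own y its width (30 mm)
- ruler_tip (a point): centre of the ruler's lower end (the end that stands in the slot and goes through the window first)
- ruler_mid (a point): middle of the ruler, 150 mm from its lower end
- ruler_p1 (a point): point on the ruler's centre line 180 mm from its lower end
- ruler_p2 (a point): point on the ruler's centre line 210 mm from its lower end
- ruler_p3 (a point): point on the ruler's centre line 240 mm from its lower end
- ruler_top (a point): centre of the ruler's upper end, 300 mm from its lower end
- stand: black block-shaped desk stand, fixed to the desk, 70 mm (own x) x 110 mm (own y) x 95 mm tall, with a slot 14 mm (own x) x 36 mm (own y) in the middle of its top, 87 mm deep (slot floor 8 mm above the desk). Short pens in it reach 135 mm above the desk. Stands right of the screen, turned up to 0.7 rad. Origin under its centre on the desk, z up
- stand_slot (a point): centre of the slot's mouth, on the stand's top, 95 mm above the desk
- screen: blue upright desk screen, fixed, 440 mm wide (own y), 370 mm tall, 14 mm thick (own x); it runs away from the robot, its far end up to 0.4 rad to the right. Window in its middle: 200 mm wide (own y), sill 190 mm, top edge 310 mm above the desk. Flat feet. Origin under its centre on the desk; own x points from the near side (right, with the stand) to the far side (left), z up
- window (a point): centre of the screen's window, 250 mm above the desk, in the middle of the screen's thickness; axes as the screen's
- pot: round steel pencil pot, 80 mm wide, 100 mm tall, with short pencils fixed in it that reach 200 mm above the desk; stands near the stand; bystander, origin under its centre
- stapler: black and steel stapler, 140 x 36 x 46 mm, on the far (left) side of the screen; bystander, origin under its centre
- notes: block of note paper, 75 x 75 x 30 mm, on the near (right) side of the screen; bystander, origin under its centre
- calculator: grey calculator, 150 x 85 x 18 mm, at the left; bystander, origin under its centre
- mug: white mug, 95 mm tall, 82 mm wide, at the left; bystander, origin under its centre
- punch: hole punch, 115 x 50 x 54 mm, at the left; bystander, origin under its centre
- dispenser: tape dispenser, 150 x 55 x 75 mm, at the far right; bystander, origin under its centre

How it is judged:
On the way, in this order (a step that is already met when the one before it is completed fails the run):
1. the ruler is drawn out of the stand and held in the fingers (z of ruler_tip in the frame of stand above 0.1 m and contact force between ruler and the fingers above 1 N), for 0.1 s.
2. the ruler's lower end is beyond the screen (x of ruler_tip in the frame of window above 0.02 m and contact force between ruler and the fingers above 1 N), for 0.1 s.
At the end, for the whole second after the job is handed in: The ruler is held still in the fingers and runs through the window: its middle beyond the far face of the screen, lower end at least 30 mm beyond and clear of the desk, the TCP on the near side; it touches nothing but the fingers (under 0.2 N on screen, stand or bystanders) (contact force between ruler and the fingers above 1 N and x of ruler_tip in the frame of window above 0.03 m and x of ruler_mid in the frame of window above 0.007 m and ((x of ruler_mid in the frame of window between -0.024 and 0.024 m and y of ruler_mid in the frame of window between -0.1 and 0.1 m and z of ruler_mid in the frame of window between -0.085 and 0.085 m) or (x of ruler_p1 in the frame of window between -0.024 and 0.024 m and y of ruler_p1 in the frame of window between -0.1 and 0.1 m and z of ruler_p1 in the frame of window between -0.085 and 0.085 m) or (x of ruler_p2 in the frame of window between -0.024 and 0.024 m and y of ruler_p2 in the frame of window between -0.1 and 0.1 m and z of ruler_p2 in the frame of window between -0.085 and 0.085 m) or (x of ruler_p3 in the frame of window between -0.024 and 0.024 m and y of ruler_p3 in the frame of window between -0.1 and 0.1 m and z of ruler_p3 in the frame of window between -0.085 and 0.085 m)) and x of the grasp point in the frame of window below 0 m and height (world z) of ruler_tip above 0.01 m and contact force between ruler and screen below 0.2 N and contact force between ruler and stand below 0.2 N and contact force between ruler and pot below 0.2 N and contact force between ruler and stapler below 0.2 N and contact force between ruler and notes below 0.2 N and contact force between ruler and calculator below 0.2 N and contact force between ruler and mug below 0.2 N and contact force between ruler and punch below 0.2 N and contact force between ruler and dispenser below 0.2 N and linear speed of ruler below 0.03 m/s and angular speed of ruler below 0.2 rad/s); the arm keeps its last pose, push and grip.
It fails at once if the screen is pushed with more than 20 N (contact force between screen and anything else above 20 N).
It fails at once if another thing on the desk is moved more than 30 mm (distance of any of pot, stapler, notes, calculator, mug, punch, dispenser from where it was at the start of the episode above 0.03 m).
It also fails if it takes over 32 s, if anything falls off the work surface, if the arm or the gripper's body presses on something with over 40 N, if the wrist force passes 120 N, or if a joint passes its speed limit or range.

## Robot

A 7-joint arm with a two-finger parallel gripper is mounted at the origin on the work surface. World frame = base frame: x ahead of the robot, y to its left, z up, the work surface at z = 0. Lengths are in m, angles in rad, forces in N, time in s.
With the tool pointing down it reaches from about 0.425 to 0.925 m from the base axis. Payload 6.8 kg.
Tool frame: the origin (TCP) lies between the finger pads, 19 mm behind the fingertips; this is the grasp point; z points along the fingers, y is the line along which they close (so a half turn about z gives the same grasp; the last joint's range is limited). The gripper opens to 85 mm and grips with 20 to 120 N. Pads are 22 mm wide; open, the fingers measure 114 mm over their backs; the gripper's body (76 mm by 85 mm) begins 54 mm behind the grasp point. The pads swing forward as they close: fully open they stand 13 mm farther back than shut.
Start: joints at [-1.293, 0.477, 0.022, 1.555, -0.011, 1.109, -0.083], TCP at [0.254, 0.625, 0.25] pointing down, gripper open.
Joint ranges: [-2.96, 2.96], [-0.34, 2.1], [-1.41, 1.46], [0.24, 2.44], [-1.37, 4.51], [0.17, 1.92], [-2.96, 2.96]. Speed limits (rad/s): [2.39, 2.39, 3.14, 3.14, 3.14, 3.14, 3.14].

## Interface

Orientations are given as a rotation vector (axis times angle).
In Python, from bench import r, eyes, ticket gives the robot as it stands. The module is installed in compiled form; this text tells all that it offers.
- The arm moves only by the tool arm_command, never from a script. Its argument "plan" is text: rows parted by semicolons, each of 4 numbers parted by spaces: the shift along the tool's x, y, z in m, then the turn about the tool's z in degrees. In form: tx ty tz yaw; .... A call has 1 to 20 rows; each row shifts and turns the commanded pose from where the row before left it, along the tool's axes as they then stand; what a row does not reach is not made up. A row lasts 1/8 s, in which the tool goes at most 62.5 mm and 10.7 degrees, less where a joint would pass 70% of its speed; a pose out of reach is approached as far as the arm can. A call is refused whole if a number of a shift passes 0.0625 or a number of a turn 10.7, either way. A call with a gripper value outside its range is refused whole. "hand" is the closure, from -1 (fully open) to 1 (shut), set as the call begins (left out, the last holds). The fingers move at their own pace and stop on an object; "grip_force" is the grip in N (left out, the last holds). Time passes only in rows, so rows that do not move let the fingers close. It gives the time, the measured TCP pose, the force, the opening and the grip force at its end, in the units of the state.
- r.get_obs(): the state, without advancing time (a new reading comes with each control period).
- eyes.grab_frame(name): name is "scene" or "top"; returns (picture, depth): 400x640x3 uint8, red, green, blue; 400x640 float32, m along the optical axis (not along the pixel's ray), 0 where there is no reading.
- eyes.calibration(name): a dict with "fov_y" (degrees; the focal length in pixels is half the picture's height over the tangent of half this angle, whatever the lens; pixels are square), "cx", "cy" (the principal point, pixels), "origin" and "attitude" of the camera in the world. Camera axes: x right, y up, looking along -z (the intrinsics and any distortion apply to the point x, -y, -z); pixel columns grow to the right and rows downward; lengths in m; the calibration is good to about 2 mm. A picture is of the moment at which its call begins. calibration takes no time and is no camera call.
- ticket.hand_in(): hands the job in; it is judged then, once.
The state is a dict: "clock": time; "joints": joint angles; "qvel": joint speeds; "tau": joint torques, N m; "tcp_pos": TCP position; "orientation": TCP orientation; "contact_force": force on the tool from outside, world axes, zero at the start; "moment": the same for the moment, N m; "grip_width": finger opening in m; "gripper_force": force on a finger pad.
Only numpy, scipy, OpenCV 4.12 (cv2) and the standard library are available. Lean on these libraries where they do the work, as an engineer would, in place of code of your own. Each camera call takes 0.05 s, during which the arm holds its last target. There are 200 camera calls.

## Working session

There is one attempt and no reset: what is moved stays moved. The work goes in short steps, Python scripts to look and compute and a tool call to move; the robot and the scene stay as the last step left them, time stands still between calls to the robot, and variables do not carry over. Pictures are saved under pics/ and viewed, at most 10 in all, crops included, and the job is handed in when it is done.

Besides the shell and the picture viewer there is one more tool, called after "Request:" as a command line: name --argument value ..., lists and objects as JSON in quotes. arm_command: Moves the arm, as the interface text tells. Its arguments: {"type":"object","properties":{"plan":{"type":"string"},"hand":{"type":"number"},"grip_force":{"type":"number"}},"required":["plan"]}

```bash
mkdir -p pics
cat > h.py <<'E'
import numpy as np, cv2
from bench import r, eyes, ticket
from scipy.spatial.transform import Rotation as R
def cal(n):
    c=eyes.calibration(n); return c
E
python3 - <<'E'
from h import *
for n in("scene","top"):
    c=eyes.calibration(n); print(n,c)
    p,d=eyes.grab_frame(n); np.savez(f"{n}0.npz",p=p,d=d)
    cv2.imwrite(f"pics/{n}0.png",p[:,:,::-1])
o=r.get_obs(); print({k:np.round(v,3) for k,v in o.items()})
E
```

```text
scene {'fov_y': 48.15267379220669, 'cx': 319.7359696244473, 'cy': 197.37081892423356, 'origin': array([ 1.06928561, -0.84610548,  1.20314199]), 'attitude': array([0.74749296, 0.23846938, 0.5370286 ])}
top {'fov_y': 50.105901149718676, 'cx': 322.9961416602613, 'cy': 201.43282927050066, 'origin': array([ 0.40360621, -0.03348627,  1.45928646]), 'attitude': array([ 0.05598718, -0.05409476, -1.58779213])}
{'clock': np.float64(0.1), 'joints': array([-1.293,  0.478,  0.022,  1.556, -0.012,  1.109, -0.083]), 'qvel': array([ 0.   , -0.004, -0.001, -0.001,  0.001,  0.002,  0.   ]), 'tau': array([ 4.0000e-03, -5.9776e+01,  1.6140e+00, -2.8196e+01,  1.3000e-02,
        5.0000e-03, -0.0000e+00]), 'tcp_pos': array([0.254, 0.625, 0.249]), 'orientation': array([-6.020e-01, -3.083e+00,  3.000e-03]), 'contact_force': array([-0.412,  0.342, -0.288]), 'moment': array([-0.076, -0.047,  0.004]), 'gripper_force': np.float64(0.0), 'grip_width': np.float64(0.086)}
```

View pics/scene0.png

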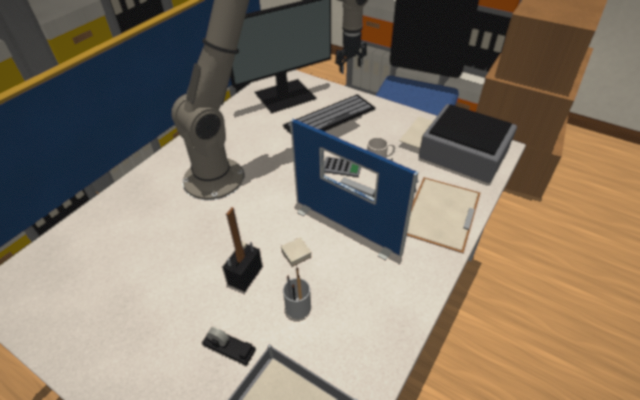

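View pics/top0.png

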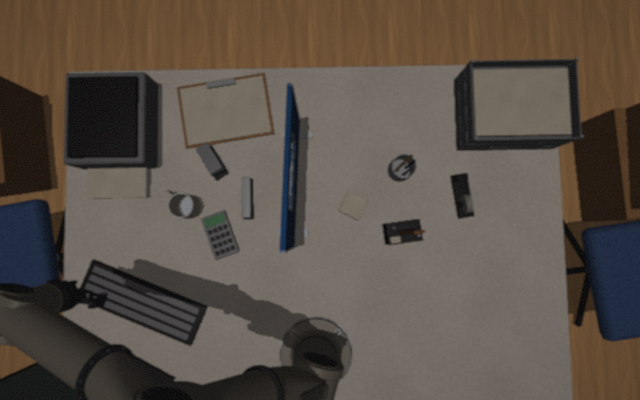

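```bash
cat >> h.py <<'E'
def cloud(n,p=None,d=None):
    if p is None: p,d=eyes.grab_frame(n)
    c=cal(n); f=200/np.tan(np.radians(c['fov_y']/2))
    v,u=np.mgrid[0:400,0:640]
    X=np.stack([(u-c['cx'])/f*d,-(v-c['cy'])/f*d,-d],-1)
    W=X.reshape(-1,3)@R.from_rotvec(c['attitude']).as_matrix().T+c['origin']
    return p,d,W.reshape(400,640,3)
E
python3 - <<'E'
from h import *
for n in("scene","top"):
    z=np.load(n+"0.npz"); p,d,W=cloud(n,z['p'],z['d'])
    hsv=cv2.cvtColor(p,cv2.COLOR_RGB2HSV)
    ok=d>0
    x,y,h=W[...,0],W[...,1],W[...,2]
    reg=ok&(x>0.2)&(x<0.9)&(y<0.25)&(y>-.6)
    print(n,"table z",np.median(h[ok&(x>.3)&(x<.45)&(y<-.4)&(y>-.6)]))
    s=reg&(hsv[...,0]>100)&(hsv[...,0]<125)&(hsv[...,1]>120)&(h>.05)
    P=W[s]; print("screen",len(P),P.min(0),P.max(0))
    if len(P):
        l=cv2.fitLine(P[:,:2].astype(np.float32),cv2.DIST_HUBER,0,.01,.01).ravel();print(l)
        t=(P[:,:2]-l[2:])@l[:2]; print("extent",np.percentile(t,[0,1,50,99,100]), "top h",np.percentile(P[:,2],[90,99]))
        T=P[P[:,2]>.36]; l=cv2.fitLine(T[:,:2].astype(np.float32),cv2.DIST_HUBER,0,.01,.01).ravel();print('top edge',len(T),l, T.min(0),T.max(0))
    # stand top & ruler
    st=reg&(y<-.1)&(h>.02)&(y>-.5)
    lab,L,stt,cen=cv2.connectedComponentsWithStats(st.astype(np.uint8))
    for k in range(1,lab):
        if stt[k,4]>30:
            Q=W[L==k]; print(k,stt[k],Q.mean(0).round(3),Q.min(0).round(3),Q.max(0).round(3))
E
```

```text
scene table z 0.0010780234154226243
screen 6427 [0.36093354 0.03608612 0.05005115] [0.78009334 0.07618769 0.37536169]
[ 0.99850035 -0.05474541  0.5872598   0.05199964]
extent [-0.22688809 -0.21998943  0.01542597  0.18990481  0.19333045] top h [0.36108246 0.3723234 ]
top edge 673 [ 0.99843967 -0.05584104  0.5812675   0.05337664] [0.36167794 0.03877536 0.36002344] [0.77960354 0.07618769 0.37536169]
1 [ 222  207   40   83 1572] [ 0.409 -0.302  0.117] [ 0.361 -0.352  0.02 ] [ 0.44  -0.233  0.312]
2 [281 239  30  25 446] [ 0.493 -0.141  0.03 ] [ 0.444 -0.185  0.02 ] [ 0.54  -0.1    0.039]
3 [282 267  29  50 917] [ 0.615 -0.304  0.082] [ 0.568 -0.339  0.02 ] [ 0.651 -0.256  0.198]
5 [222 330  33  26 179] [ 0.553 -0.49   0.033] [ 0.495 -0.5    0.02 ] [ 0.591 -0.475  0.073]
6 [268 344  81  56 359] [ 0.797 -0.499  0.158] [ 0.673 -0.5    0.122] [ 0.899 -0.495  0.182]
top table z -0.00029253117654604033
screen 1189 [0.35987728 0.04485368 0.05148066] [0.78478373 0.07602997 0.37676313]
[ 0.9986491  -0.05196088  0.63144064  0.05430937]
extent [-0.2719251  -0.2686013  -0.07503133  0.14468994  0.15335134] top h [0.37166454 0.37410506]
top edge 644 [ 0.99842167 -0.05616167  0.5676618   0.06069414] [0.36087337 0.04494728 0.36000511] [0.78478373 0.07602997 0.37676313]
1 [ 455   68   22   82 1207] [ 0.783 -0.493  0.104] [ 0.672 -0.5    0.02 ] [ 0.899 -0.489  0.186]
2 [388 154  28  27 416] [ 0.608 -0.291  0.084] [ 0.57  -0.331  0.02 ] [ 0.648 -0.252  0.197]
3 [451 174  17  39 278] [ 0.521 -0.489  0.039] [ 0.459 -0.5    0.02 ] [ 0.589 -0.466  0.081]
5 [343 191  25  29 456] [ 0.49  -0.134  0.03 ] [ 0.443 -0.18   0.02 ] [ 0.537 -0.1    0.039]
9 [382 219  43  26 835] [ 0.398 -0.28   0.109] [ 0.358 -0.346  0.02 ] [ 0.438 -0.228  0.311]
```

Run:
```python
import cv2,numpy as np
a=cv2.imread('pics/scene0.png')[195:325,190:340]; b=cv2.imread('pics/top0.png')[140:270,350:500]
cv2.imwrite('pics/crop1.png',np.hstack([cv2.resize(a,None,fx=2.6,fy=2.6,interpolation=2),cv2.resize(b,None,fx=2.6,fy=2.6,interpolation=2)]))
```

```text
(no output)
```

View pics/crop1.png

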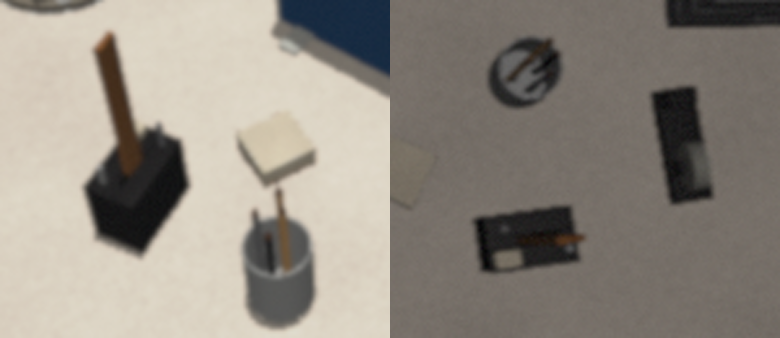

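Run:
```python
from h import *
for n in("scene","top"):
    z=np.load(n+"0.npz"); p,d,W=cloud(n,z['p'],z['d'])
    x,y,h=W[...,0],W[...,1],W[...,2]
    reg=(d>0)&(x>.33)&(x<.47)&(y>-.37)&(y<-.2)
    for lo,hi in((.02,.085),(.085,.1),(.11,.14),(.14,.2),(.2,.25),(.25,.29),(.29,.32)):
        Q=W[reg&(h>lo)&(h<hi)][:,:2]
        if len(Q)>8:
            (c,wh,a)=cv2.minAreaRect((Q*1000).astype(np.float32)); print(n,lo,len(Q),Q.mean(0).round(4),np.round(c),np.round(wh),round(a,1))
o=r.get_obs(); print(R.from_rotvec(o['orientation']).as_matrix().round(3))
```

```text
scene 0.02 488 [ 0.4215 -0.3127] [ 425. -304.] [129.  61.] 65.2
scene 0.085 550 [ 0.4072 -0.3012] [ 399. -292.] [ 72. 114.] 6.3
scene 0.11 82 [ 0.3998 -0.2912] [ 400. -291.] [40. 87.] 5.6
scene 0.14 121 [ 0.4012 -0.295 ] [ 403. -282.] [52. 15.] 79.3
scene 0.2 105 [ 0.4009 -0.2946] [ 400. -292.] [ 9. 32.] 0.9
scene 0.25 90 [ 0.401  -0.2948] [ 398. -292.] [11. 32.] 7.9
scene 0.29 65 [ 0.4003 -0.2941] [ 399. -293.] [ 9. 31.] 5.1
top 0.02 72 [ 0.3925 -0.2423] [ 396. -269.] [67. 75.] 7.1
top 0.085 571 [ 0.4009 -0.2862] [ 398. -287.] [ 70. 110.] 7.0
top 0.11 38 [ 0.3907 -0.275 ] [ 383. -283.] [89. 45.] 77.3
top 0.14 16 [ 0.399  -0.2782] [ 401. -283.] [ 6. 24.] 21.4
top 0.2 12 [ 0.399  -0.2778] [ 399. -283.] [ 6. 21.] 6.9
top 0.25 12 [ 0.399  -0.2777] [ 399. -282.] [ 6. 20.] 7.1
top 0.29 38 [ 0.3985 -0.286 ] [ 399. -288.] [ 8. 30.] 7.9
[[-0.927  0.376 -0.001]
 [ 0.376  0.927 -0.002]
 [-0.    -0.002 -1.   ]]
```

Request:
arm_command --plan "0 0 -0.042 10.2;0 0 -0.042 10.2;0 0 -0.042 10.2;0 0 -0.042 10.2;0 0 -0.042 10.2;0 0 -0.042 10.4" --hand -1

```text
clock: 0.85
tcp_pos: [0.2539, 0.6251, 0.5029]
orientation: [2.099, 2.337, -0.001]
contact_force: [-0.4, 0.8, -0.1]
grip_width: 0.0858
gripper_force: 0.0
```

Request:
arm_command --plan "-0.05 0.03 0 0;-0.05 0.03 0 0;-0.05 0.03 0 0;-0.05 0.03 0 0;-0.05 0.03 0 0;-0.05 0.03 0 0;-0.05 0.02 0 0;-0.05 0 0 0;-0.05 0 0 0;-0.05 0 0 0;-0.05 -0.01 0 0;-0.05 -0.02 0 0;-0.05 -0.02 0 0;-0.05 -0.02 0 0;-0.05 -0.02 0 0;-0.05 -0.02 0 0;-0.05 -0.02 0 0;-0.05 -0.02 0 0;-0.02 -0.01 0 0;0 0 0 0"

```text
clock: 3.35
tcp_pos: [0.3966, -0.2856, 0.5018]
orientation: [-2.097, -2.339, 0.0]
contact_force: [0.1, 0.3, 0.5]
grip_width: 0.0856
gripper_force: 0.0
```

```bash
cat >> h.py <<'E'
def st(t=None):
    o=r.get_obs(); M=R.from_rotvec(o['orientation']).as_matrix()
    print('t',round(float(o['clock']),2),'tcp',o['tcp_pos'].round(4),'F',o['contact_force'].round(2),'w',round(float(o['grip_width']),4),'gf',o['gripper_force'],'j',o['joints'].round(2))
    print(M.round(3).tolist())
    if t is not None: print('tool shift to',t,(M.T@(np.array(t)-o['tcp_pos'])).round(4))
E
python3 -c "
from h import *
st([.399,-.290,.268])"
```

```text
t 3.35 tcp [ 0.3966 -0.2856  0.5018] F [0.11 0.32 0.52] w 0.0856 gf 0.0 j [-0.52 -0.05  1.    1.63  0.04  1.54  0.59]
[[-0.109, 0.994, -0.0], [0.994, 0.109, 0.0], [0.0, -0.0, -1.0]]
tool shift to [0.399, -0.29, 0.268] [-0.0047  0.0019  0.2338]
```

Request:
arm_command --plan "-0.005 0.002 0.04 0;0 0 0.05 0;0 0 0.05 0;0 0 0.05 0;0 0 0.044 0;0 0 0 0;0 0 0 0"

```text
clock: 4.22
tcp_pos: [0.4015, -0.2887, 0.2693]
orientation: [2.09, 2.344, 0.001]
contact_force: [0.0, -0.1, 0.9]
grip_width: 0.0854
gripper_force: 0.0
```

Request:
arm_command --plan "0 0 0 0;0 0 0 0;0 0 0 0;0 0 0 0;0 0 0 0;0 0 0 0" --hand 1 --grip_force 30

```text
clock: 4.97
tcp_pos: [0.4003, -0.2891, 0.2682]
orientation: [2.092, 2.344, -0.0]
contact_force: [-1.1, 0.6, 4.2]
grip_width: 0.0078
gripper_force: 32.6
```

```bash
python3 -c "
from h import *
st()
p,d=eyes.grab_frame('scene'); cv2.imwrite('pics/g1.png',cv2.resize(p[150:330,140:380,::-1],None,fx=3,fy=3,interpolation=2))"
```

```text
t 4.97 tcp [ 0.4003 -0.2891  0.2682] F [-1.1   0.58  4.18] w 0.0078 gf 32.61738896369934 j [-0.37  0.23  1.03  2.   -0.23  1.03  0.88]
[[-0.113, 0.994, -0.0], [0.994, 0.113, -0.0], [-0.0, -0.0, -1.0]]
```

View pics/g1.png

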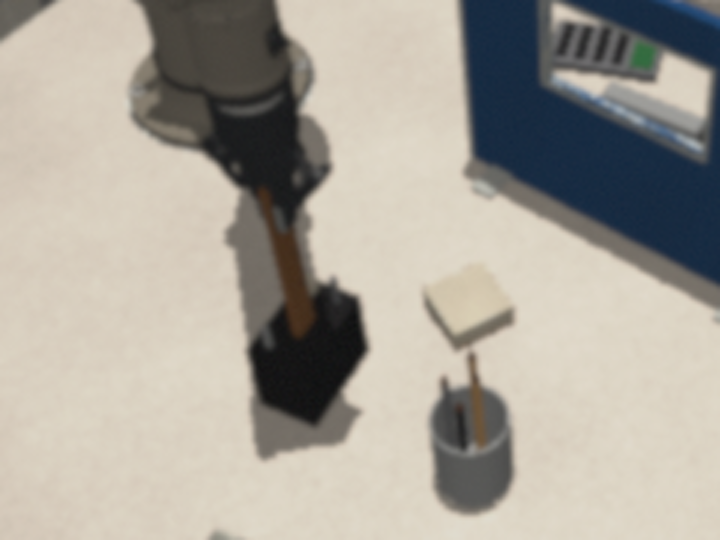

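Request:
arm_command --plan "0 0 -0.03 0;0 0 -0.04 0;0 0 -0.04 0;0 0 -0.05 0;0 0 0 0;0 0 0 0"

```text
clock: 5.78
tcp_pos: [0.4001, -0.2885, 0.4271]
orientation: [-2.091, -2.343, -0.0]
contact_force: [0.2, 0.3, -1.6]
grip_width: 0.0076
gripper_force: 32.0
```

Request:
arm_command --plan "0.02 0.024 0 0;0.04 0 0 0;0.035 0 0 0;0 0 0 0;0 0 0 0"

```text
clock: 6.4
tcp_pos: [0.413, -0.1923, 0.427]
orientation: [-2.092, -2.342, 0.002]
contact_force: [-0.3, -0.7, -1.4]
grip_width: 0.0075
gripper_force: 32.0
```

```bash
python3 -c "
from h import *
st()
p,d=eyes.grab_frame('scene'); cv2.imwrite('pics/g2.png',cv2.resize(p[110:310,140:380,::-1],None,fx=3,fy=3,interpolation=2))"
```

```text
t 6.4 tcp [ 0.413  -0.1923  0.427 ] F [-0.28 -0.72 -1.35] w 0.0075 gf 32.0038765668869 j [-0.69 -0.13  0.92  1.83  0.11  1.39  0.31]
[[-0.113, 0.994, -0.002], [0.994, 0.113, -0.0], [-0.0, -0.002, -1.0]]
```

View pics/g2.png

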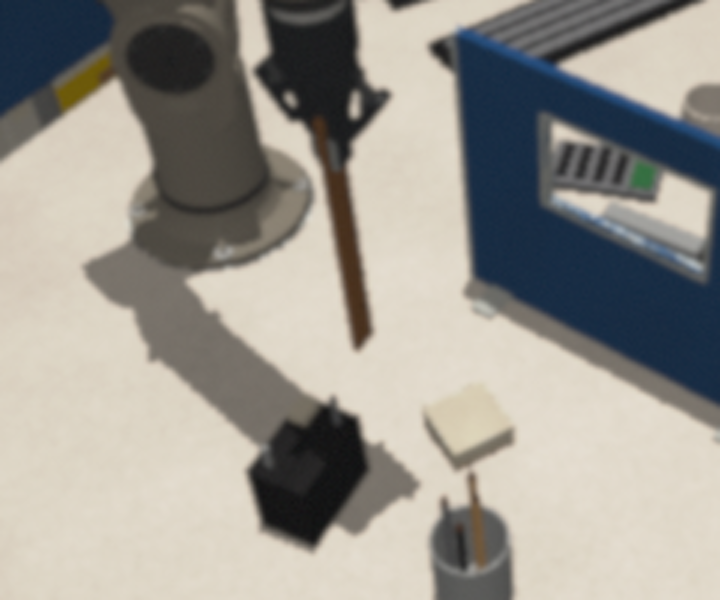

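Request:
arm_command --plan "0 0 0.044 0;0 0 0.044 0;0 0 0.044 0;-0.025 0 0 0;-0.026 0 0.001 0;-0.026 0 0.002 0;-0.025 0 0.006 0;-0.025 0 0.01 0;-0.023 0 0.013 0;-0.021 0 0.016 0;-0.019 0 0.018 0;-0.016 0 0.021 0;-0.012 0 0.018 0;-0.008 0 0.019 0;0 0 0 0"

```text
clock: 8.32
tcp_pos: [0.4383, -0.4171, 0.1705]
orientation: [-2.093, -2.341, 0.002]
contact_force: [1.9, 0.7, -1.5]
grip_width: 0.0076
gripper_force: 32.2
```

```bash
python3 -c "
from h import *
st()
p,d=eyes.grab_frame('scene'); cv2.imwrite('pics/g3.png',cv2.resize(p[130:330,140:380,::-1],None,fx=3,fy=3,interpolation=2))"
```

```text
t 8.32 tcp [ 0.4383 -0.4171  0.1705] F [ 1.93  0.7  -1.48] w 0.0076 gf 32.17877447605133 j [ 0.05  0.59  0.85  1.84 -0.53  0.96  1.25]
[[-0.111, 0.994, -0.002], [0.994, 0.111, -0.0], [-0.0, -0.002, -1.0]]
```

View pics/g3.png

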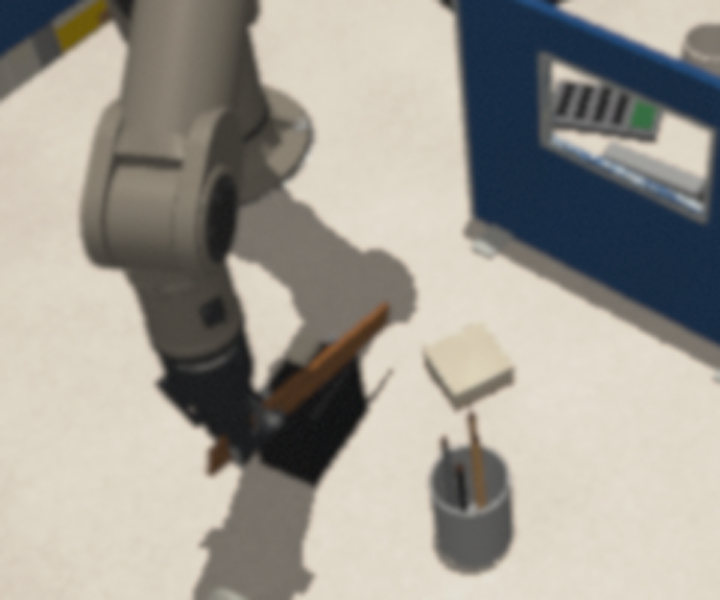

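Request:
arm_command --plan "0 0 0 0;0 0 0 0;0 0 -0.03 0;0 0 -0.045 0;0 0 -0.045 0;0 0 -0.04 0;0 0 0 5;0 0 0 4.6;0 0 0 0;0 0 0 0" --grip_force 80

```text
clock: 9.62
tcp_pos: [0.4388, -0.4162, 0.332]
orientation: [-2.279, -2.162, 0.0]
contact_force: [-0.2, -0.2, -0.4]
grip_width: 0.0071
gripper_force: 79.8
```

```bash
cat >> h.py <<'E'
def ruler():
    o=r.get_obs(); M=R.from_rotvec(o['orientation']).as_matrix(); t=o['tcp_pos']
    for n in('scene','top'):
        p,d,W=cloud(n); q=(W-t)@M
        # tool plane |y|<12mm, below palm, warm brown
        hsv=cv2.cvtColor(p,cv2.COLOR_RGB2HSV)
        m=(d>0)&(abs(q[...,1])<.02)&(q[...,0]>.025)&(q[...,0]<.31)&(q[...,2]>-.06)&(q[...,2]<.25)&(hsv[...,1]>90)&((hsv[...,0]<20)|(hsv[...,0]>170))
        Q=q[m]
        if len(Q)<20: print(n,'few',len(Q)); continue
        c,wh,a=cv2.minAreaRect((Q[:,[0,2]]*1000).astype(np.float32))
        l=cv2.fitLine((Q[:,[0,2]]).astype(np.float32),cv2.DIST_HUBER,0,.01,.01).ravel()
        print(n,len(Q),'rect x,z tool',np.round(c),np.round(wh),round(a,1),'line',l.round(3),'xmax',Q[:,0].max().round(3),'y',np.median(Q[:,1]).round(4),'tip z',Q[Q[:,0]>Q[:,0].max()-.01,2].mean().round(3))
        print(' win frame of tip world', W[m][Q[:,0].argmax()].round(3))
    return p
E
python3 -c "
from h import *
st([.572,.0605,.25]); ruler()"
```

```text
t 9.62 tcp [ 0.4388 -0.4162  0.332 ] F [-0.21 -0.2  -0.45] w 0.0071 gf 79.78994607925415 j [-0.08  0.44  1.03  1.68 -0.4   1.25  0.98]
[[0.052, 0.999, -0.0], [0.999, -0.052, 0.0], [0.0, -0.0, -1.0]]
tool shift to [0.572, 0.0605, 0.25] [0.483  0.1081 0.0821]
scene 472 rect x,z tool [140.  40.] [223.  31.] 18.3 line [0.949 0.317 0.14  0.038] xmax 0.248 y 0.0018 tip z 0.067
 win frame of tip world [ 0.453 -0.169  0.263]
top 222 rect x,z tool [140.  27.] [238.  11.] 18.9 line [0.946 0.323 0.134 0.025] xmax 0.254 y -0.0016 tip z 0.065
 win frame of tip world [ 0.452 -0.163  0.271]
```

Request:
arm_command --plan "0.02 0.015 0 0;0.04 0.02 0 0;0.04 0.02 0 0;0.04 0.02 0 0;0.04 0.02 0 0;0.017 0.013 0 0;0 0 0 0;0 0 0 0"

```text
clock: 10.72
tcp_pos: [0.5562, -0.2278, 0.3322]
orientation: [2.284, 2.157, -0.001]
contact_force: [0.6, -1.0, -1.7]
grip_width: 0.0071
gripper_force: 79.8
```

```bash
python3 -c "
from h import *
st([.572,.0605,.25]); ruler()
p,d=eyes.grab_frame('scene'); cv2.imwrite('pics/g4.png',cv2.resize(p[20:290,170:450,::-1],None,fx=2.2,fy=2.2,interpolation=2))"
```

```text
t 10.72 tcp [ 0.5562 -0.2278  0.3322] F [ 0.61 -0.96 -1.69] w 0.0071 gf 79.78668808937073 j [-0.46  0.44  1.04  1.68 -0.4   1.25  0.61]
[[0.057, 0.998, -0.0], [0.998, -0.057, -0.001], [-0.001, -0.0, -1.0]]
tool shift to [0.572, 0.0605, 0.25] [ 0.2888 -0.0007  0.0819]
scene 301 rect x,z tool [135.  38.] [227.  31.] 17.8 line [0.928 0.373 0.141 0.037] xmax 0.246 y 0.0013 tip z 0.068
 win frame of tip world [0.572 0.018 0.269]
top 202 rect x,z tool [151.  33.] [218.  15.] 18.1 line [0.945 0.328 0.132 0.025] xmax 0.253 y -0.0029 tip z 0.065
 win frame of tip world [0.566 0.025 0.261]
```

View pics/g4.png

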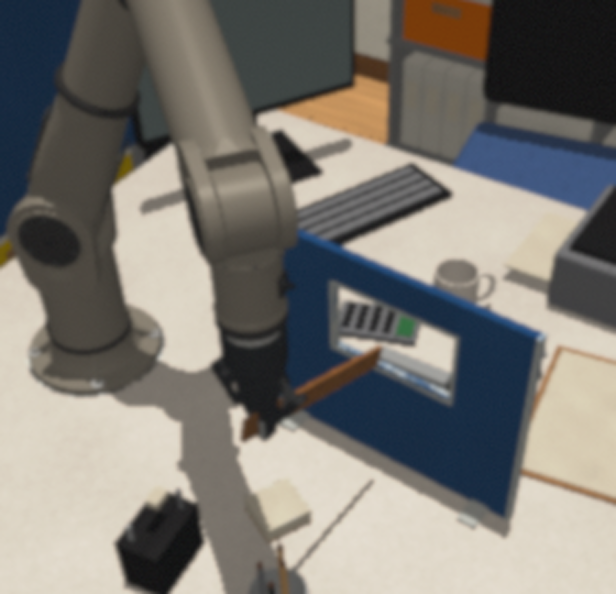

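Request:
arm_command --plan "0.02 0 0.006 0;0.03 0 0.009 0;0.03 0 0.009 0;0.03 0 0.009 0;0 0 0 0"

```text
clock: 11.5
tcp_pos: [0.5634, -0.1135, 0.2981]
orientation: [-2.276, -2.163, 0.0]
contact_force: [0.2, -0.4, -0.9]
grip_width: 0.0069
gripper_force: 79.8
```

Request:
arm_command --plan "0.025 0 0.007 0;0.025 0 0.007 0;0.025 0 0.007 0;0.015 0 0.005 0;0.009 0 0.003 0;0 0 0 0;0 0 0 0;0 0 0 0"

```text
clock: 12.5
tcp_pos: [0.5689, -0.0177, 0.2703]
orientation: [2.282, 2.159, 0.0]
contact_force: [0.8, -0.6, -0.8]
grip_width: 0.007
gripper_force: 79.8
```

```bash
python3 -c "
from h import *
st([.572,.0605,.25]); ruler()
p,d=eyes.grab_frame('scene'); cv2.imwrite('pics/g5.png',cv2.resize(p[20:290,170:450,::-1],None,fx=2.2,fy=2.2,interpolation=2))"
```

```text
t 12.5 tcp [ 0.5689 -0.0177  0.2703] F [ 0.79 -0.63 -0.78] w 0.007 gf 79.80044960975647 j [-0.85  0.44  1.04  1.84 -0.42  1.11  0.28]
[[0.055, 0.998, 0.0], [0.998, -0.055, -0.0], [-0.0, 0.0, -1.0]]
tool shift to [0.572, 0.0605, 0.25] [ 0.0783 -0.0012  0.0203]
scene 57 rect x,z tool [93. 23.] [131.  26.] 20.4 line [0.897 0.441 0.107 0.024] xmax 0.153 y 0.0014 tip z 0.048
 win frame of tip world [0.58  0.134 0.22 ]
top 114 rect x,z tool [175.  43.] [155.  19.] 19.6 line [0.946 0.324 0.169 0.037] xmax 0.249 y -0.0027 tip z 0.063
 win frame of tip world [0.58  0.231 0.206]
```

View pics/g5.png

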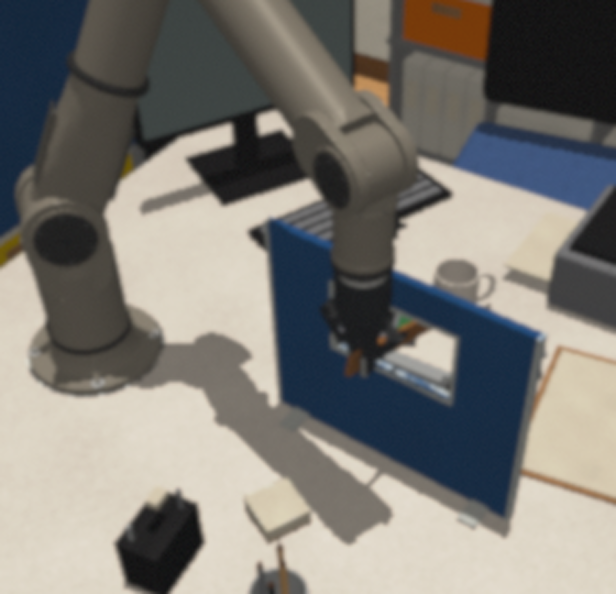

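```bash
python3 -c "
from h import *
print(ticket.hand_in())"
```

```text
the job is handed in; nothing more can be done
None
```

I drew the ruler from the stand, tilted it against the stand's edge and passed it lower end first through the window. I handed the job in at about 12.5 s with the arm holding it still; by camera its middle is about 26 mm past the screen's mid-plane and it looks clear of everything, but no verdict was returned.

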